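Load the flange and hub on the tilted positioner and lock the swing washer

ROBOT

A 6-joint arm with a two-finger parallel gripper is mounted at the origin on a cart in front of the work surface, level with it; the furniture and walls round the work are solid. World frame = base frame: x ahead of the robot, y to its left, z up, the work surface at z = 0. Lengths are in m, angles in rad, forces in N, time in s.
With the tool pointing down it reaches from about 0.35 to 0.85 m from the base axis. Payload 8.1 kg.
Tool frame: the origin (TCP) lies midway between the tips of the shut fingers; the grasp point (between the pads) lies 19 mm behind it; z points along the fingers, y is the line along which they close (so a half turn about z gives the same grasp; the last joint's range is limited). The gripper opens to 93 mm and grips with 3 to 60 N. Pads are 15 mm wide; open, the fingers measure 128 mm over their backs; the gripper's body (75 mm by 188 mm) begins 65 mm behind the grasp point.
Start: joints at [-1.362, 0.13, 1.488, -0, 1.523, -0.085], TCP at [0.174, -0.574, 0.219] pointing down, gripper open.
Joint ranges: [-2.96, 2.96], [-0.89, 2.26], [0.02, 2.5], [-1.34, 4.48], [0, 2.73], [-2.66, 2.66]. Speed limits (rad/s): [2.39, 2.39, 2.79, 3.14, 3.14, 3.14].

INTERFACE

Orientations are given as a rotation vector (axis times angle).
In Python, from plant import read_state, read_camera, camera_model, close_job gives the robot as it stands. The module is installed in compiled form; this text tells all that it offers.
- The arm moves only by the tool carry_out, never from a script. Its argument "moves" is a list of rows, each an object of numbers: "jaw": the finger opening in m, from 0 to 0.093; "dx", "dy", "dz": the shift along the tool's x, y, z in m; "yaw": the turn about the tool's z in rad. In form: [{"jaw": .., "dx": .., "dy": .., "dz": .., "yaw": ..}, ...]. A call has 1 to 8 rows; each row shifts and turns the commanded pose from where the row before left it, along the tool's axes as they then stand; what a row does not reach is not made up. A row lasts 1/8 s, in which the tool goes at most 62.5 mm and 10.7 degrees, less where a joint would pass 70% of its speed; a pose out of reach is approached as far as the arm can. A call is refused whole if a number of a shift passes 0.0625 or a number of a turn 0.188, either way. A call with a gripper value outside its range is refused whole. The fingers move at their own pace and stop on an object; "grip_force" is the grip in N (left out, the last holds). Time passes only in rows, so rows that do not move let the fingers close. It gives the time, the measured TCP pose, the force, the opening and the grip force at its end, in the units of the state.
- read_state(): the state, without advancing time (a new reading comes with each control period).
- read_camera(name): name is "scene" or "side" or "wrist"; returns the picture (400x640x3 uint8, red, green, blue); there is no depth.
- camera_model(name): a dict with "camera_matrix" (3x3 intrinsics, pixels), "k1" (the pictures are not rectified: a ray, as slopes to the right and down, at radius r is drawn at 1 + k1 r^2 times it, then the intrinsics apply), "view" (4x4, takes a point from world to camera coordinates). Camera axes: x right, y up, looking along -z (the intrinsics and any distortion apply to the point x, -y, -z); pixel columns grow to the right and rows downward; lengths in m; the calibration is good to about 2 mm. A picture is of the moment at which its call begins: read the wrist's pose just before it. camera_model takes no time and is no camera call; for the wrist camera it gives the pose at the moment of the call.
- close_job(): hands the job in; it is judged then, once.
The state is a dict: "t": time; "q": joint angles; "dq": joint speeds; "joint_torque": joint torques, N m; "tool_pos": TCP position; "orientation": TCP orientation; "force": force on the tool from outside, world axes, zero at the start; "wrist_torque": the same for the moment, N m; "opening": finger opening in m; "gripper_force": force on a finger pad.
Only numpy, scipy, OpenCV 4.12 (cv2) and the standard library are available. Lean on these libraries where they do the work, as an engineer would, in place of code of your own. Each camera call takes 0.05 s, during which the arm holds its last target. There are 200 camera calls.

TASK

The bench welding positioner is tilted ready for the fillet weld: load its mandrel. First thread the wide flange ring down the mandrel until it lies fully home, flat on the faceplate, then the narrower, taller hub collar until it sits fully home on the flange; finally swing the slotted washer by its ball knob fully into the neck of the mandrel above the collar, so that the stack is locked on, and let go.

Things in the scene. Friction and masses are not known exactly. Their poses are not given: they have to be found in the camera images.
- positioner: Grey bench positioner fixed to the table: base 150 x 170 x 12 mm, two cheeks, a drum, tilted faceplate. Origin: centre of its underside; z up. The faceplate leans towards its -x side, which looks to the left of the robot and somewhat towards it. 0.23 m high. The extraction hood hangs behind: keep wrist and arm out of x > 0.62 m, y -0.24 to 0.10 m above z = 0.37 m.
- faceplate: Round steel faceplate, 140 mm across, fixed so that its axis leans 30 degrees from vertical. Origin: centre of the face, on the mandrel's axis. z runs out along the mandrel, x up the slope of the face (away from the lean), y level. A pivot pillar 24 mm wide stands at x = +50 mm, y = 0, and ends 55 mm above the face; apart from it and the mandrel the face is clear.
- mandrel_tip (a point): Tip of the stepped, smooth oiled steel mandrel on the faceplate's axis. In mm above the face: register of 32 diameter from 0 to 12 (chamfered from 9), shaft of 24 from 12 to 38, neck of 13 from 38 to 48, head of 24 from 48 to 54, tapering to 10 at this tip, at 63. Its axes are the faceplate's.
- flange_ring: Wide flat steel ring with six small bolt holes: outside diameter 64 mm, bore 35 mm, 14 mm thick, 0.22 kg or so, loose, starts lying flat on the table. Origin: centre of its underside; z along its axis. Same either way up. It fits the 32 mm register and goes home with its underside on the faceplate.
- flange_mid (a point): Centre of the flange ring, 7 mm above its underside. Home: on the mandrel's axis 7 mm above the face.
- hub_collar: Narrower, taller steel collar: outside diameter 50 mm, bore 27 mm, 24 mm tall, about 0.2 kg, loose, starts upright on the table. Origin: centre of its underside; z along its axis. Same either way up. It fits the 24 mm shaft, cannot pass the 32 mm register, and goes home on top of the flange ring, from 14 to 38 mm above the face.
- hub_mid (a point): Centre of the hub collar, 12 mm above its underside. Home: on the mandrel's axis 26 mm above the face.
- swing_washer (a joint): Flat steel swing washer, 40 to 46 mm above the face, turning parallel to it about the pillar at faceplate x = +50 mm. 0: shut, arm along faceplate -x, slot round the neck, 2 mm above the seated collar. Grows as it opens towards faceplate +y; 1.57: arm along +y; stop at 2.0. Starts open at 1.45 to 1.9, clear of the rings' way. About 1 N at the knob moves it; it stays where it is left.
- washer_knob (a point): Centre of the black ball knob, 20 mm in diameter, on an upright 10 mm pin on the washer's arm, 82 mm from the pivot and 67 mm above the face; its axes turn with the washer. At joint value q it is at faceplate x = 50 - 82 cos q, y = 82 sin q, z = 67 mm: at x = -32, y = 0 when shut.
Not all that is in view belongs to the job. What is shaped like the flange_ring but blue or brown is not meant.

How it is judged:
On the way, in this order (a step that is already met when the one before it is completed fails the run):
1. the flange ring lies fully home on the faceplate (z of flange_mid in the frame of faceplate between 0.0045 and 0.0095 m and angle between the z axis of flange_mid and the z axis of faceplate, either way round below 0.09 rad and x of flange_mid in the frame of faceplate between -0.004 and 0.004 m and y of flange_mid in the frame of faceplate between -0.004 and 0.004 m), for 0.2 s.
2. the hub collar sits fully home on the flange ring (all of step 1 and z of hub_mid in the frame of faceplate between 0.0235 and 0.0285 m and angle between the z axis of hub_mid and the z axis of faceplate, either way round below 0.09 rad and x of hub_mid in the frame of faceplate between -0.004 and 0.004 m and y of hub_mid in the frame of faceplate between -0.004 and 0.004 m), for 0.2 s.
3. the swing washer is shut over the collar (all of step 2 and value of joint swing_washer below 0.12 rad), for 0.2 s.
At the end, for the whole second after the job is handed in: The flange ring lies flat on the faceplate and the hub collar on the flange, each within 2.5 mm of home along the mandrel, within 4 mm of its axis and within 5 degrees of square; the swing washer is within 0.12 rad of shut; the rings are at rest (all of step 3 and linear speed of each of flange_ring, hub_collar below 0.02 m/s); the robot touches nothing.
It also fails if it takes over 72 s, if anything falls off the work surface, if the arm or the gripper's body presses on something with over 40 N, if the wrist force passes 120 N, or if a joint passes its speed limit or range.

## Working session

There is one attempt and no reset: what is moved stays moved. The work goes in short steps, Python scripts to look and compute and a tool call to move; the robot and the scene stay as the last step left them, time stands still between calls to the robot, and variables do not carry over. Pictures are saved under pics/ and viewed, at most 13 in all, crops included, and the job is handed in when it is done.

Besides the shell and the picture viewer there is one more tool, called after "Request:" by a JSON object that holds its "op" and its "data". carry_out: Moves the arm, as the interface text tells. Its arguments: {"type":"object","properties":{"moves":{"type":"array","items":{"type":"object","properties":{"jaw":{"type":"number"},"dx":{"type":"number"},"dy":{"type":"number"},"dz":{"type":"number"},"yaw":{"type":"number"}}}},"grip_force":{"type":"number"}},"required":["moves"]}

```bash
mkdir -p pics
python3 - <<'E'
from plant import *
import cv2,numpy as np
s=read_state();print(s)
for n in("scene","side"):
    m=camera_model(n);print(n,np.round(m["camera_matrix"],1).tolist(),m["k1"],np.round(m["view"],3).tolist())
    im=read_camera(n);cv2.imwrite(f"pics/{n}0.png",im[:,:,::-1])
m=camera_model("wrist");print(np.round(m["camera_matrix"],1).tolist(),m["k1"],np.round(m["view"],3).tolist())
E
```

```text
{'t': 0.0, 'q': array([-1.36239063e+00,  1.31155585e-01,  1.48922787e+00, -1.96610842e-05,
        1.52301892e+00, -8.54267337e-02]), 'dq': array([-0.00083202,  0.00056972,  0.00012302, -0.00064961, -0.00029007,
       -0.00072026]), 'joint_torque': array([ 1.39524069e-03, -5.59841144e+01, -4.91755128e+01,  7.67090404e-02,
        3.55901476e-02, -1.05368115e-04]), 'tool_pos': array([ 0.17365699, -0.57373908,  0.21761903]), 'orientation': array([-3.10596307e+00, -4.59629550e-01,  2.05355985e-04]), 'force': array([ 0.49051022, -0.41652388, -0.00942103]), 'wrist_torque': array([-0.03377222, -0.02518034,  0.01035876]), 'gripper_force': 0.0, 'opening': 0.09319552446180163}
scene [[463.2, 0.0, 323.7], [0.0, 463.2, 201.3], [0.0, 0.0, 1.0]] -0.02730953389929107 [[0.9, -0.435, -0.024, -0.405], [0.252, 0.475, 0.843, -0.237], [-0.356, -0.765, 0.537, -1.277], [0.0, 0.0, 0.0, 1.0]]
side [[369.1, 0.0, 319.5], [0.0, 369.1, 193.5], [0.0, 0.0, 1.0]] -0.06672021374300946 [[1.0, -0.017, 0.016, -0.481], [-0.006, 0.451, 0.892, -0.111], [-0.022, -0.892, 0.451, -0.967], [0.0, 0.0, 0.0, 1.0]]
[[350.6, 0.0, 318.0], [0.0, 350.6, 200.8], [0.0, 0.0, 1.0]] 0.0018376124094437458 [[0.29, -0.957, -0.001, -0.601], [0.925, 0.281, -0.255, 0.03], [0.245, 0.073, 0.967, -0.389], [0.0, 0.0, 0.0, 1.0]]
```

View pics/scene0.png

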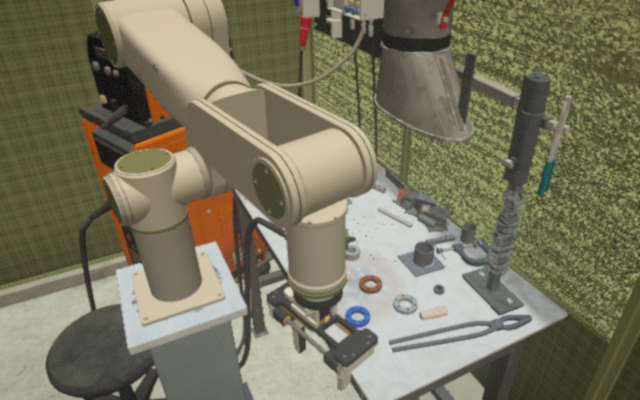

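View pics/side0.png

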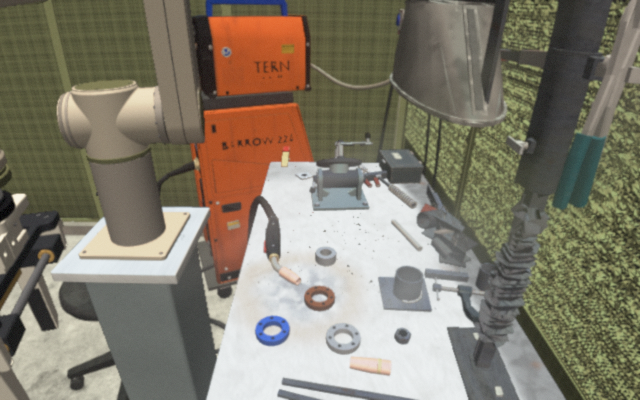

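The side view shows three rings: grey with bolt holes at (343,338), blue at (272,330) and brown at (320,298). The grey steel one matches the flange ring. The collar is the grey cylinder at (326,256); the dark nut at (403,335) and the pipe on a plate at (405,285) aren't part of the job. The positioner is at (340,185). I'll confirm with a crop.

```bash
cat > h.py <<'E'
from plant import *
import cv2,numpy as np
def ray(m,uv):
    K=np.array(m["camera_matrix"]);V=np.array(m["view"])
    d=(np.array(uv,float)-[K[0,2],K[1,2]])/[K[0,0],K[1,1]]
    u=d.copy()
    for _ in range(20): u=d/(1+m["k1"]*(u@u))
    c=np.array([u[0],-u[1],-1.]);R=V[:3,:3]
    return -R.T@V[:3,3],R.T@c
def onplane(m,uv,z):
    o,d=ray(m,uv);return o+d*(z-o[2])/d[2]
def proj(m,P):
    K=np.array(m["camera_matrix"]);V=np.array(m["view"]);p=V[:3,:3]@np.array(P,float)+V[:3,3]
    s=np.array([p[0],-p[1]])/-p[2];s=s*(1+m["k1"]*(s@s));return s*[K[0,0],K[1,1]]+[K[0,2],K[1,2]]
def tri(rs):
    A=np.zeros((3,3));b=np.zeros(3)
    for o,d in rs:
        d=d/np.linalg.norm(d);M=np.eye(3)-np.outer(d,d);A+=M;b+=M@o
    x=np.linalg.solve(A,b);return x,[np.linalg.norm(np.cross(x-o,d/np.linalg.norm(d))) for o,d in rs]
E
python3 - <<'E'
from h import *
s=camera_model("side");c=camera_model("scene")
for n,m,uv,z in[("flange",s,(343,338),.014),("collar",s,(326,252),.024),("posbase",s,(340,197),.012),("fl sc",c,(405,303),.014),("blue",s,(272,330),.014),("pipe plate",s,(405,294),0)]:
    print(n,onplane(m,uv,z).round(3))
for m in(s,c):print("cam",ray(m,(320,200))[0].round(3))
im=cv2.imread("pics/side0.png")
a=cv2.resize(im[130:220,280:430],(800,480),interpolation=cv2.INTER_CUBIC)
cv2.imwrite("pics/crop1.png",a)
b=cv2.resize(im[235:365,245:425],(800,578),interpolation=cv2.INTER_CUBIC)
cv2.imwrite("pics/crop2.png",b)
E
```

```text
flange [ 0.517 -0.352  0.014]
collar [ 0.494 -0.103  0.024]
posbase [0.548 0.206 0.012]
fl sc [ 0.514 -0.348  0.014]
blue [ 0.388 -0.333  0.014]
pipe plate [ 0.66  -0.222  0.   ]
cam [ 0.459 -0.821  0.542]
cam [-0.03  -1.041  0.876]
```

View pics/crop1.png

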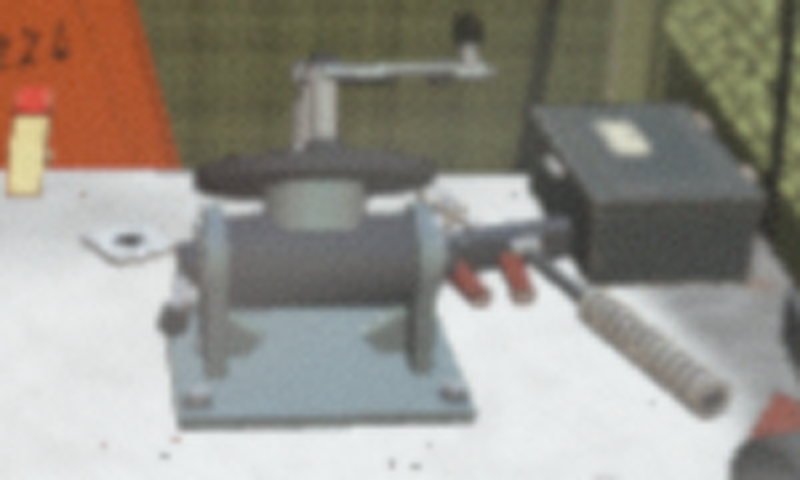

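View pics/crop2.png

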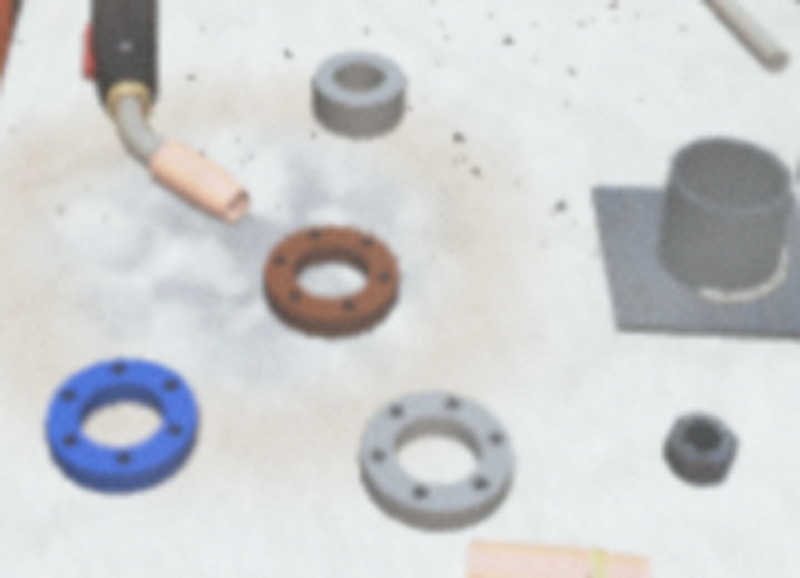

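The crops confirm that the grey ring with six holes is the flange. They show the positioner from behind, leaning away from the side camera towards +y, with the pillar, washer arm and knob visible. Next I'll turn the jaws so they close along world x and survey with the wrist camera.

Request:
{"op": "carry_out", "data": {"moves": [{"yaw": -0.18, "dz": -0.02}, {"yaw": -0.18, "dz": -0.02}, {"yaw": -0.18, "dz": -0.02}, {"yaw": -0.18, "dz": -0.02}, {"yaw": -0.18, "dz": -0.02}, {"yaw": -0.18, "dz": -0.02}, {"yaw": -0.18, "dz": -0.02}, {"yaw": -0.014}]}}

```text
invalid input at $.moves[0]: expected keys jaw, dx, dy, dz, yaw
```

Request:
{"op": "carry_out", "data": {"moves": [{"dx": 0.05, "dy": 0.06}, {"dx": 0.05, "dy": 0.06}, {"dx": 0.05, "dy": 0.06}, {"dx": 0.05, "dy": 0.06}, {"dx": 0.06, "dy": 0.05}, {"dx": 0.06, "dy": 0.03}, {"dx": 0.06}, {"dx": 0.06}]}}

```text
invalid input at $.moves[0]: expected keys jaw, dx, dy, dz, yaw
```

Request:
{"op": "carry_out", "data": {"moves": [{"dx": 0.06}, {"dx": 0.06}, {"dx": 0.06}, {"dx": 0.06}, {"dx": 0.06}, {"dx": 0.05}, {}, {}]}}

```text
invalid input at $.moves[0]: expected keys jaw, dx, dy, dz, yaw
```

Every row has to carry all five keys.

Request:
{"op": "carry_out", "data": {"moves": [{"jaw": 0.09, "dx": 0, "dy": 0, "yaw": -0.18, "dz": -0.02}, {"jaw": 0.09, "dx": 0, "dy": 0, "yaw": -0.18, "dz": -0.02}, {"jaw": 0.09, "dx": 0, "dy": 0, "yaw": -0.18, "dz": -0.02}, {"jaw": 0.09, "dx": 0, "dy": 0, "yaw": -0.18, "dz": -0.02}, {"jaw": 0.09, "dx": 0, "dy": 0, "yaw": -0.18, "dz": -0.02}, {"jaw": 0.09, "dx": 0, "dy": 0, "yaw": -0.18, "dz": -0.02}, {"jaw": 0.09, "dx": 0, "dy": 0, "yaw": -0.18, "dz": -0.02}, {"jaw": 0.09, "dx": 0, "dy": 0, "yaw": -0.014, "dz": 0}]}}

```text
t: 1.1
tool_pos: [0.1739, -0.5749, 0.3601]
orientation: [2.224, 2.216, -0.002]
force: [1.1, -0.1, -0.0]
opening: 0.0897
gripper_force: 0.0
```

Request:
{"op": "carry_out", "data": {"moves": [{"jaw": 0.09, "dx": 0.05, "dy": 0.06, "dz": 0, "yaw": 0}, {"jaw": 0.09, "dx": 0.05, "dy": 0.06, "dz": 0, "yaw": 0}, {"jaw": 0.09, "dx": 0.05, "dy": 0.06, "dz": 0, "yaw": 0}, {"jaw": 0.09, "dx": 0.05, "dy": 0.06, "dz": 0, "yaw": 0}, {"jaw": 0.09, "dx": 0.05, "dy": 0.05, "dz": 0, "yaw": 0}, {"jaw": 0.09, "dx": 0.06, "dy": 0.03, "dz": 0, "yaw": 0}, {"jaw": 0.09, "dx": 0.06, "dy": 0, "dz": 0, "yaw": 0}, {"jaw": 0.09, "dx": 0.06, "dy": 0, "dz": 0, "yaw": 0}]}}

```text
t: 2.1
tool_pos: [0.4388, -0.1927, 0.3567]
orientation: [-2.228, -2.212, 0.001]
force: [0.7, 0.1, 0.0]
opening: 0.0901
gripper_force: 0.0
```

Request:
{"op": "carry_out", "data": {"moves": [{"jaw": 0.09, "dx": 0.06, "dy": 0, "dz": 0, "yaw": 0}, {"jaw": 0.09, "dx": 0.06, "dy": 0, "dz": 0, "yaw": 0}, {"jaw": 0.09, "dx": 0.06, "dy": 0, "dz": 0, "yaw": 0}, {"jaw": 0.09, "dx": 0.06, "dy": 0, "dz": 0, "yaw": 0}, {"jaw": 0.09, "dx": 0.06, "dy": 0, "dz": 0, "yaw": 0}, {"jaw": 0.09, "dx": 0.05, "dy": 0, "dz": 0, "yaw": 0}, {"jaw": 0.09, "dx": 0, "dy": 0, "dz": 0, "yaw": 0}, {"jaw": 0.09, "dx": 0, "dy": 0, "dz": 0, "yaw": 0}]}}

```text
t: 3.1
tool_pos: [0.4398, 0.1548, 0.3575]
orientation: [-2.226, -2.216, 0.003]
force: [0.1, 0.1, -0.3]
opening: 0.0896
gripper_force: 0.0
```

Run:
```python
from h import *
import json
m=camera_model("wrist");im=read_camera("wrist");cv2.imwrite("pics/w1.png",im[:,:,::-1])
json.dump({k:np.array(v).tolist() for k,v in m.items() if k in("camera_matrix","k1","view")},open("w1.json","w"))
```

Request:
{"op": "carry_out", "data": {"moves": [{"jaw": 0.09, "dx": 0.02, "dy": 0.05, "dz": 0, "yaw": 0}, {"jaw": 0.09, "dx": 0.02, "dy": 0.05, "dz": 0, "yaw": 0}, {"jaw": 0.09, "dx": 0.02, "dy": 0.05, "dz": 0, "yaw": 0}, {"jaw": 0.09, "dx": 0, "dy": 0, "dz": 0, "yaw": 0}, {"jaw": 0.09, "dx": 0, "dy": 0, "dz": 0, "yaw": 0}]}}

```text
t: 3.78
tool_pos: [0.5905, 0.213, 0.3581]
orientation: [-2.227, -2.215, 0.002]
force: [-0.2, 0.4, 1.1]
opening: 0.09
gripper_force: 0.0
```

Run:
```python
from h import *
import json
m=camera_model("wrist");im=read_camera("wrist");cv2.imwrite("pics/w2.png",im[:,:,::-1])
json.dump({k:np.array(v).tolist() for k,v in m.items() if k in("camera_matrix","k1","view")},open("w2.json","w"))
a=cv2.imread("pics/w1.png");b=im[:,:,::-1]
cv2.imwrite("pics/w12.png",np.vstack([a,b])[:,:][::1,::1] if 0 else cv2.resize(np.vstack([a,b]),(480,600)))
```

```text
(no output)
```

View pics/w12.png

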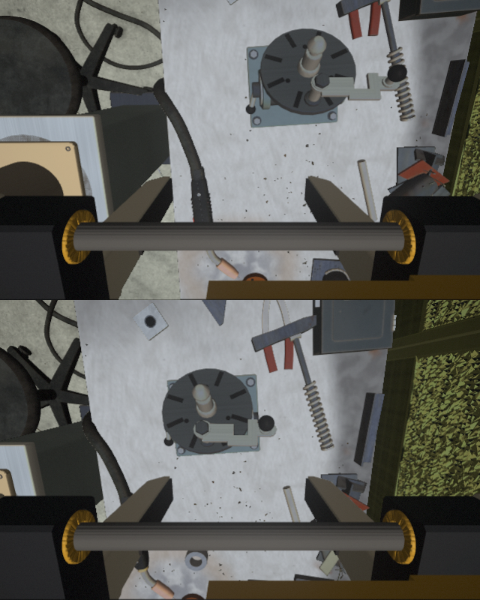

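Both wrist views show the faceplate as a dark disc, centred at about (411,96) in w1 and (276,148) in w2, with the mandrel tip and the washer arm and knob on it. I'll fit the disc ellipse and look at an enlargement.

Run:
```python
from h import *
import json
out=[]
for n,c,(x0,y0) in(("w1",(411,96),(320,10)),("w2",(276,148),(200,80))):
    im=cv2.imread(f"pics/{n}.png");g=cv2.GaussianBlur(im,(3,3),0).max(2)
    print(n,g[c[1]-50:c[1]+55:8,c[0]-40].tolist())
    mask=(g<95).astype(np.uint8)
    roi=np.zeros_like(mask);cv2.circle(roi,c,72,1,-1);mask*=roi
    mask=cv2.morphologyEx(mask,cv2.MORPH_OPEN,np.ones((9,9),np.uint8))
    cs,_=cv2.findContours(mask,cv2.RETR_EXTERNAL,cv2.CHAIN_APPROX_NONE)
    k=max(cs,key=cv2.contourArea);h=cv2.convexHull(k);e=cv2.fitEllipse(h);print(n,e)
    crop=im[y0:y0+150,x0:x0+240];crop=cv2.resize(crop,None,fx=3.3,fy=2*1,interpolation=cv2.INTER_CUBIC) if 0 else cv2.resize(crop,(480,300),interpolation=cv2.INTER_CUBIC)
    cv2.ellipse(crop,(((e[0][0]-x0+.5)*2,(e[0][1]-y0+.5)*2),(e[1][0]*2,e[1][1]*2),e[2]),(0,255,0),1)
    out.append(crop)
cv2.imwrite("pics/c3.png",np.vstack(out))
```

```text
w1 [180, 69, 68, 68, 38, 66, 68, 67, 36, 68, 67, 68, 121, 126]
w1 ((407.7100830078125, 96.07675170898438), (115.22150421142578, 126.80011749267578), 88.99149322509766)
w2 [183, 125, 70, 69, 42, 69, 69, 68, 38, 69, 70, 71, 122, 115]
w2 ((276.0873718261719, 148.49374389648438), (113.02195739746094, 122.08292388916016), 71.481201171875)
```

View pics/c3.png

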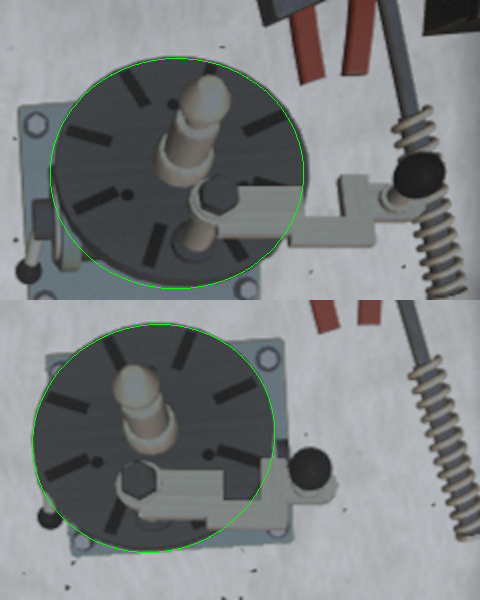

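Run:
```python
from h import *
import json
W=[json.load(open(f"w{i}.json")) for i in(1,2)]
O=[np.array((320,10)),np.array((200,80))]
def T(a,b):
    return tri([ray(W[0],O[0]+np.array(a)/2-.25),ray(W[1],O[1]+np.array(b)/2-.25)])
for n,a,b in[("tip",(211,84),(134,75)),("knob",(419,175),(310,168)),("disc",(179,172),(154.5,137.5)),("bolt",(219,194),(139,180)),("pillarfoot",(195,240),None)]:
    if b:
        p,r=T(a,b);print(n,p.round(4),np.round(r,4))
P=[onplane(W[1],O[1]+np.array(c)/2,.012) for c in((282,39),(296,242),(72,256))]
print(np.round(P,4),[np.linalg.norm(P[i]-P[i+1]).round(3) for i in(0,1)])
e=P[1]-P[2];print("yaw of front edge",np.arctan2(e[1],e[0]));e=P[0]-P[1];print("right edge",np.arctan2(-e[0],e[1]))
# flange/collar from the initial side/scene pictures
for cam,zs in(("side",None),):
    m=camera_model(cam);im=cv2.imread("pics/side0.png")
    for n,(u,v),r,z in(("fl",(343,338),20,.014),("co",(326,252),14,.024)):
        g=im[v-26:v+26,u-26:u+26].astype(int);
        sat=g.max(2);mk=((sat<190)).astype(np.uint8)
        cs,_=cv2.findContours(mk,0,1);k=max(cs,key=cv2.contourArea);x,y,w,h=cv2.boundingRect(k);print(n,x+u-26,y+v-26,w,h)
        # left/right extreme
        print(onplane(m,(x+u-26+w/2-.5,v),z).round(4))
```

```text
tip [0.5406 0.2741 0.1707] [0.0003 0.0003]
knob [0.6246 0.2325 0.2036] [0.0002 0.0002]
disc [0.5427 0.2368 0.1118] [0. 0.]
bolt [0.5433 0.2247 0.1866] [0.0001 0.0001]
[[0.6231 0.2935 0.012 ]
 [0.6354 0.1462 0.012 ]
 [0.4655 0.136  0.012 ]] [np.float64(0.148), np.float64(0.17)]
yaw of front edge 0.05978068409873135
right edge 0.08330162148200501
fl 326 324 34 31
[ 0.5161 -0.3517  0.014 ]
co 315 248 22 19
[ 0.493  -0.1026  0.024 ]
```

The geometry is consistent: the knob comes out 68 mm above the face, expected 67, and the base measures 148 x 170 mm. The frame is lean yaw 0.062 rad, tip (0.5406, 0.2741, 0.1707), washer q≈1.66. Now to the flange, with a wrist picture on the way.

Request:
{"op": "carry_out", "data": {"moves": [{"jaw": 0.09, "dx": 0, "dy": -0.055, "dz": 0, "yaw": -0.067}, {"jaw": 0.09, "dx": 0, "dy": -0.055, "dz": 0, "yaw": 0}, {"jaw": 0.09, "dx": -0.05, "dy": 0, "dz": 0, "yaw": 0}, {"jaw": 0.09, "dx": -0.05, "dy": 0, "dz": 0, "yaw": 0}, {"jaw": 0.09, "dx": -0.05, "dy": 0, "dz": 0.02, "yaw": 0}, {"jaw": 0.09, "dx": -0.05, "dy": 0, "dz": 0.02, "yaw": 0}, {"jaw": 0.09, "dx": -0.05, "dy": 0, "dz": 0.02, "yaw": 0}, {"jaw": 0.09, "dx": -0.05, "dy": 0, "dz": 0.02, "yaw": 0}]}}

```text
t: 4.82
tool_pos: [0.4988, -0.0901, 0.2802]
orientation: [2.148, 2.287, 0.003]
force: [1.6, -0.2, 0.1]
opening: 0.09
gripper_force: 0.0
```

Request:
{"op": "carry_out", "data": {"moves": [{"jaw": 0.09, "dx": -0.05, "dy": 0, "dz": 0.02, "yaw": 0}, {"jaw": 0.09, "dx": -0.05, "dy": 0, "dz": 0.02, "yaw": 0}, {"jaw": 0.09, "dx": -0.05, "dy": 0, "dz": 0.02, "yaw": 0}, {"jaw": 0.09, "dx": -0.05, "dy": 0, "dz": 0.02, "yaw": 0}, {"jaw": 0.09, "dx": -0.05, "dy": 0, "dz": 0, "yaw": 0}, {"jaw": 0.09, "dx": 0, "dy": 0, "dz": 0, "yaw": 0}, {"jaw": 0.09, "dx": 0, "dy": 0, "dz": 0, "yaw": 0}]}}

```text
t: 5.7
tool_pos: [0.5152, -0.3377, 0.2004]
orientation: [2.149, 2.288, 0.001]
force: [-0.8, -0.1, -0.5]
opening: 0.0898
gripper_force: 0.0
```

```bash
cat > tool.py <<'E'
from h import *
from scipy.spatial.transform import Rotation as Ro
def goto(s,P):
    R=Ro.from_rotvec(s["orientation"]).as_matrix();return R.T@(np.array(P)-s["tool_pos"])
E
python3 - <<'E'
from tool import *
s=read_state();m=camera_model("wrist");im=read_camera("wrist")[:,:,::-1];cv2.imwrite("pics/w3.png",im)
print(s["t"],s["tool_pos"].round(4),Ro.from_rotvec(s["orientation"]).as_matrix().round(3).tolist())
g=cv2.GaussianBlur(im,(5,5),0)
for n,P,D,ht in(("fl",(.516,-.351,.014),.064,.014),("co",(.493,-.103,.024),.05,.024)):
    c=proj(m,P);print(n,c.round(1))
    x,y=np.int32(c)
    if not(60<y<300):continue
    r=int(D*350/.3*.7)
    sub=g[y-r:y+r,x-r:x+r].max(2);t,mk=cv2.threshold(sub,0,255,cv2.THRESH_BINARY_INV+cv2.THRESH_OTSU)
    cs,_=cv2.findContours(mk,0,1);k=max(cs,key=cv2.contourArea);e=cv2.fitEllipse(cv2.convexHull(k));print(t,e,x-r,y-r)
    c2=np.array(e[0])+[x-r,y-r];print(onplane(m,c2,ht*.7).round(4),goto(s,onplane(m,c2,ht*.7)).round(4))
E
```

```text
5.7 [ 0.5152 -0.3377  0.2004] [[-0.063, 0.998, 0.002], [0.998, 0.063, -0.001], [-0.001, 0.002, -1.0]]
fl [317.4 190.8]
131.0 ((54.18207931518555, 46.181026458740234), (61.13226318359375, 61.7526969909668), 153.2682342529297) 265 138
[ 0.5175 -0.3448  0.0098] [-0.007   0.0015  0.1906]
co [ 308.4 -102.2]
```

View pics/w3.png

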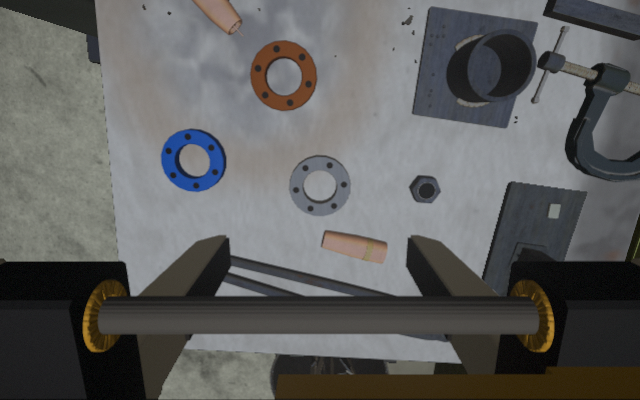

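The wrist view shows the grey flange at (319,185), with 61 px matching 64 mm. Blue is at (193,160) and brown at (284,75), both clear of the fingers. Descend and grip.

Request:
{"op": "carry_out", "data": {"moves": [{"jaw": 0.085, "dx": -0.007, "dy": 0.002, "dz": 0.05, "yaw": 0}, {"jaw": 0.085, "dx": 0, "dy": 0, "dz": 0.05, "yaw": 0}, {"jaw": 0.085, "dx": 0, "dy": 0, "dz": 0.04, "yaw": 0}, {"jaw": 0.085, "dx": 0, "dy": 0, "dz": 0.03, "yaw": 0}, {"jaw": 0.085, "dx": 0, "dy": 0, "dz": 0.018, "yaw": 0}, {"jaw": 0.085, "dx": 0, "dy": 0, "dz": 0.009, "yaw": 0}, {"jaw": 0.085, "dx": 0, "dy": 0, "dz": 0, "yaw": 0}, {"jaw": 0.055, "dx": 0, "dy": 0, "dz": 0, "yaw": 0}], "grip_force": 10}}

```text
t: 6.75
tool_pos: [0.519, -0.3451, 0.0032]
orientation: [2.148, 2.29, 0.0]
force: [0.5, 0.7, -0.1]
opening: 0.0791
gripper_force: 0.0
```

Request:
{"op": "carry_out", "data": {"moves": [{"jaw": 0.055, "dx": 0, "dy": 0, "dz": 0, "yaw": 0}, {"jaw": 0.055, "dx": 0, "dy": 0, "dz": 0, "yaw": 0}, {"jaw": 0.055, "dx": 0, "dy": 0, "dz": 0, "yaw": 0}]}}

```text
t: 7.12
tool_pos: [0.5185, -0.3449, 0.0025]
orientation: [2.148, 2.291, -0.0]
force: [-1.1, -0.4, 5.2]
opening: 0.0634
gripper_force: 10.2
```

Request:
{"op": "carry_out", "data": {"moves": [{"jaw": 0.055, "dx": 0, "dy": 0, "dz": -0.05, "yaw": 0}, {"jaw": 0.055, "dx": 0.01, "dy": 0, "dz": -0.055, "yaw": 0}, {"jaw": 0.055, "dx": 0.03, "dy": 0, "dz": -0.05, "yaw": 0}, {"jaw": 0.055, "dx": 0.05, "dy": 0, "dz": -0.04, "yaw": 0}, {"jaw": 0.055, "dx": 0.05, "dy": 0, "dz": -0.03, "yaw": 0}, {"jaw": 0.055, "dx": 0.05, "dy": 0, "dz": -0.015, "yaw": 0}, {"jaw": 0.055, "dx": 0.05, "dy": 0, "dz": 0, "yaw": 0}, {"jaw": 0.055, "dx": 0.05, "dy": 0, "dz": 0, "yaw": 0}]}}

```text
t: 8.12
tool_pos: [0.4991, -0.0546, 0.2405]
orientation: [-2.149, -2.291, -0.0]
force: [1.1, 0.9, -2.7]
opening: 0.0635
gripper_force: 10.2
```

Request:
{"op": "carry_out", "data": {"moves": [{"jaw": 0.055, "dx": 0.055, "dy": 0, "dz": 0, "yaw": 0}, {"jaw": 0.055, "dx": 0.055, "dy": 0, "dz": 0, "yaw": 0}, {"jaw": 0.055, "dx": 0.055, "dy": 0, "dz": 0, "yaw": 0}, {"jaw": 0.055, "dx": 0.055, "dy": 0.02, "dz": 0, "yaw": 0}, {"jaw": 0.055, "dx": 0.055, "dy": 0.02, "dz": 0, "yaw": 0}, {"jaw": 0.055, "dx": 0.05, "dy": 0.02, "dz": 0, "yaw": 0}, {"jaw": 0.055, "dx": 0, "dy": 0, "dz": 0, "yaw": 0}]}}

```text
t: 9.0
tool_pos: [0.538, 0.2751, 0.2384]
orientation: [-2.143, -2.294, 0.004]
force: [0.3, 0.3, -3.6]
opening: 0.0631
gripper_force: 10.2
```

```bash
cat > fp.py <<'E'
from tool import *
TIP=np.array([.5406,.2741,.1707]);L=np.array([-.062,.998,0]);L/=np.linalg.norm(L)
A=.5*L+np.array([0,0,.866]);FX=-.866*L+np.array([0,0,.5]);FY=np.cross(A,FX);O=TIP-.063*A
def F(x,y,z): return O+(x*FX+y*FY+z*A)/1000
E
python3 - <<'E'
from fp import *
s=read_state();print(s["t"],s["tool_pos"],s["opening"],"FY",FY.round(3))
print(goto(s,TIP+.025*L+[0,0,.002]).round(4))
E
```

```text
9.0 [0.53799107 0.2751181  0.2384304 ] 0.06312673909156834 FY [0.998 0.062 0.   ]
[0.0238 0.0029 0.0657]
```

Request:
{"op": "carry_out", "data": {"moves": [{"jaw": 0.055, "dx": 0.024, "dy": 0.003, "dz": 0.02, "yaw": 0}, {"jaw": 0.055, "dx": 0, "dy": 0, "dz": 0.03, "yaw": 0}, {"jaw": 0.055, "dx": 0, "dy": 0, "dz": 0.008, "yaw": 0}, {"jaw": 0.055, "dx": 0, "dy": 0, "dz": 0.003, "yaw": 0}, {"jaw": 0.055, "dx": 0, "dy": 0, "dz": 0.002, "yaw": 0}, {"jaw": 0.055, "dx": 0, "dy": 0, "dz": 0.002, "yaw": 0}, {"jaw": 0.055, "dx": 0, "dy": 0, "dz": 0.002, "yaw": 0}]}}

```text
t: 9.88
tool_pos: [0.5408, 0.2962, 0.1747]
orientation: [2.149, 2.291, 0.003]
force: [-0.5, 0.9, -0.9]
opening: 0.0629
gripper_force: 10.0
```

Request:
{"op": "carry_out", "data": {"moves": [{"jaw": 0.055, "dx": 0, "dy": 0, "dz": 0.002, "yaw": 0}, {"jaw": 0.055, "dx": 0, "dy": 0, "dz": 0.002, "yaw": 0}, {"jaw": 0.055, "dx": 0, "dy": 0, "dz": 0.002, "yaw": 0}, {"jaw": 0.055, "dx": 0, "dy": 0, "dz": 0.002, "yaw": 0}]}}

```text
t: 10.38
tool_pos: [0.5402, 0.2961, 0.1657]
orientation: [2.149, 2.291, 0.0]
force: [0.6, 0.8, 0.4]
opening: 0.0625
gripper_force: 10.0
```

Request:
{"op": "carry_out", "data": {"moves": [{"jaw": 0.055, "dx": 0, "dy": 0, "dz": 0.002, "yaw": 0}, {"jaw": 0.055, "dx": 0, "dy": 0, "dz": 0.001, "yaw": 0}, {"jaw": 0.055, "dx": 0, "dy": 0, "dz": 0, "yaw": 0}]}}

```text
t: 10.75
tool_pos: [0.5401, 0.2961, 0.1626]
orientation: [-2.149, -2.291, 0.0]
force: [-0.2, 0.1, -0.5]
opening: 0.062
gripper_force: 10.0
```

Run:
```python
from fp import *
s=read_state();print(s["tool_pos"],s["force"],s["opening"])
a=read_camera("wrist")[:,:,::-1];b=read_camera("side")[:,:,::-1]
c=np.array(proj(camera_model("side"),TIP),int);print(c)
b=cv2.resize(b[c[1]-45:c[1]+45,c[0]-72:c[0]+72],(640,400),interpolation=cv2.INTER_CUBIC)
cv2.imwrite("pics/t1.png",cv2.resize(np.vstack([a,b]),(480,600)))
```

```text
[0.54005831 0.29607987 0.16258238] [-0.15398126  0.125265   -0.50219664] 0.06195568441681138
[338 141]
```

View pics/t1.png

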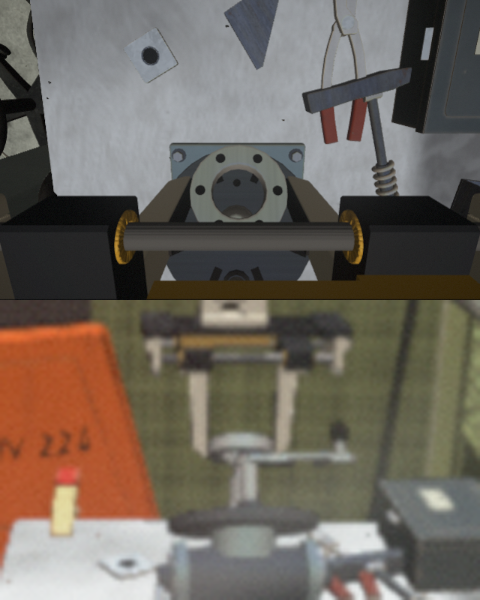

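The ring has tilted to about the mandrel's lean. In the wrist view the upper face centre is near (319,256), and the side view shows the ring's underside resting on the tip. The opening fell to 62 mm, so I'll check for offset against the pads.

Run:
```python
from fp import *
s=read_state();m=camera_model("wrist");im=cv2.imread("pics/t1.png")
# fit ring upper outer face from bolt holes/edge pixels of picture (scale .75)
h=np.array([(221,157),(258,158),(280,190),(200,190)])/.75
for z in(.169,.173,.177):
    p=onplane(m,(319.5,256),z);print(z,p.round(4),goto(s,p).round(4))
# six bolt holes: pixel -> plane leaning 30deg through guess
for Cz in(.165,.168,.171):
    C=s["tool_pos"]+np.array([0,0,Cz-s["tool_pos"][2]])
    T=C+.007*A
    out=[]
    for q in h:
        o,d=ray(m,q);P=o+d*((T-o)@A)/(d@A);out.append([(P-T)@FX*1e3,(P-T)@FY*1e3])
    print(Cz,np.round(out,1).tolist())
```

```text
0.169 [0.541  0.2955 0.169 ] [-0.0006  0.0009 -0.0064]
0.173 [0.5409 0.2972 0.173 ] [ 0.0011  0.0009 -0.0104]
0.177 [0.5407 0.299  0.177 ] [ 0.0029  0.0008 -0.0144]
0.165 [[-20.0, -11.5], [-19.4, 13.0], [1.6, 26.7], [1.8, -24.5]]
0.168 [[-20.9, -11.3], [-20.3, 12.8], [0.5, 26.3], [0.6, -24.1]]
0.171 [[-21.7, -11.1], [-21.1, 12.6], [-0.7, 25.9], [-0.6, -23.8]]
```

Request:
{"op": "carry_out", "data": {"moves": [{"jaw": 0.055, "dx": 0, "dy": 0, "dz": -0.01, "yaw": 0}, {"jaw": 0.055, "dx": 0, "dy": 0, "dz": -0.015, "yaw": 0}, {"jaw": 0.055, "dx": 0, "dy": 0, "dz": 0, "yaw": 0}]}}

```text
t: 11.22
tool_pos: [0.5414, 0.2965, 0.1904]
orientation: [2.148, 2.29, 0.006]
force: [-0.3, -0.2, -3.3]
opening: 0.0622
gripper_force: 10.0
```

Run:
```python
from fp import *
s=read_state();print(s["tool_pos"],s["opening"],s["force"])
for z in(88,63,33): print(z,goto(s,F(0,0,z)-[0,0,.0045]).round(4))
```

```text
[0.54143293 0.29654454 0.19037426] 0.062216570916624 [-0.26606634 -0.19002204 -3.25963348]
88 [-0.0098 -0.0023  0.0025]
63 [-0.0224 -0.0024  0.0241]
33 [-0.0374 -0.0025  0.0501]
```

Request:
{"op": "carry_out", "data": {"moves": [{"jaw": 0.055, "dx": -0.01, "dy": -0.0024, "dz": 0.0025, "yaw": 0}, {"jaw": 0.055, "dx": -0.004, "dy": 0, "dz": 0.007, "yaw": 0}, {"jaw": 0.055, "dx": -0.004, "dy": 0, "dz": 0.007, "yaw": 0}, {"jaw": 0.055, "dx": -0.004, "dy": 0, "dz": 0.007, "yaw": 0}, {"jaw": 0.055, "dx": -0.004, "dy": 0, "dz": 0.007, "yaw": 0}]}}

```text
t: 11.85
tool_pos: [0.5392, 0.2696, 0.1563]
orientation: [-2.149, -2.291, 0.001]
force: [-0.4, 0.1, -2.0]
opening: 0.0621
gripper_force: 10.0
```

Request:
{"op": "carry_out", "data": {"moves": [{"jaw": 0.055, "dx": -0.003, "dy": 0, "dz": 0.005, "yaw": 0}, {"jaw": 0.055, "dx": -0.003, "dy": 0, "dz": 0.005, "yaw": 0}, {"jaw": 0.055, "dx": -0.003, "dy": 0, "dz": 0.005, "yaw": 0}, {"jaw": 0.055, "dx": -0.002, "dy": 0, "dz": 0.004, "yaw": 0}, {"jaw": 0.055, "dx": 0, "dy": 0, "dz": 0, "yaw": 0}]}}

```text
t: 12.48
tool_pos: [0.5399, 0.2588, 0.1377]
orientation: [-2.149, -2.291, 0.001]
force: [-0.2, 0.2, -3.4]
opening: 0.0623
gripper_force: 10.0
```

Request:
{"op": "carry_out", "data": {"moves": [{"jaw": 0.075, "dx": 0, "dy": 0, "dz": 0, "yaw": 0}, {"jaw": 0.075, "dx": 0, "dy": 0, "dz": 0, "yaw": 0}, {"jaw": 0.075, "dx": 0, "dy": 0, "dz": 0, "yaw": 0}, {"jaw": 0.075, "dx": 0.004, "dy": 0, "dz": -0.01, "yaw": 0}, {"jaw": 0.075, "dx": 0.02, "dy": 0, "dz": -0.03, "yaw": 0}, {"jaw": 0.075, "dx": 0.02, "dy": 0, "dz": -0.04, "yaw": 0}, {"jaw": 0.075, "dx": 0, "dy": 0, "dz": -0.04, "yaw": 0}, {"jaw": 0.075, "dx": 0, "dy": 0, "dz": 0, "yaw": 0}]}}

```text
t: 13.48
tool_pos: [0.5393, 0.3044, 0.264]
orientation: [2.146, 2.29, 0.013]
force: [0.5, 0.1, -0.3]
opening: 0.0749
gripper_force: 0.0
```

Run:
```python
from fp import *
s=read_state();print(s["tool_pos"],s["t"])
m=camera_model("wrist")
a=read_camera("wrist")[:,:,::-1];cv2.imwrite("pics/t2f.png",a)
c=np.int32(proj(m,F(0,0,20)));print(c,proj(m,F(0,0,7)))
x0,y0=max(c[0]-120,0),max(c[1]-75,0)
b=cv2.resize(a[y0:y0+150,x0:x0+240],(800,500),interpolation=cv2.INTER_CUBIC);k=800/240
# overlay: predicted flange-top outer circle at home
for z,r,col in((14,32,(0,255,0)),(0,32,(255,0,0))):
    p=np.array([proj(m,F(r*np.cos(t),r*np.sin(t),z)) for t in np.linspace(0,6.28,60)])
    cv2.polylines(b,[np.int32((p-[x0,y0]+.5)*k)],True,col,1)
cv2.imwrite("pics/t2.png",b)
```

```text
[0.53926594 0.30443884 0.26402515] 13.475
[315 247] [315.76486515 248.9705722 ]
```

View pics/t2.png

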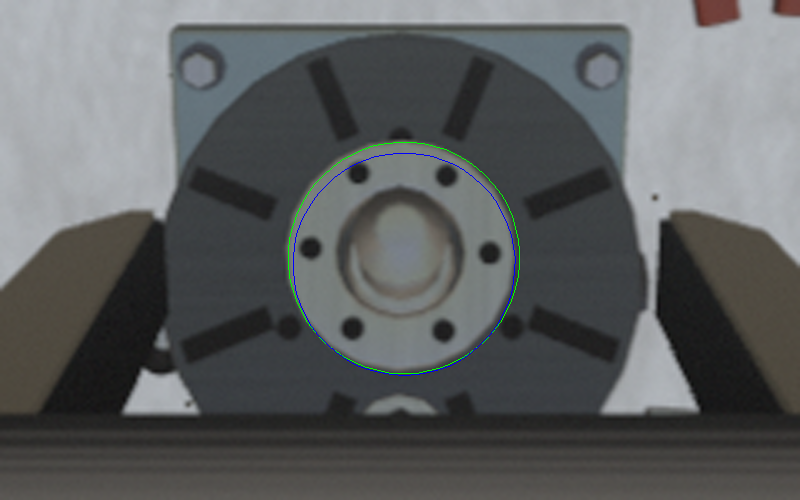

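The flange outline matches the predicted home outline (green) centred on the mandrel. Numeric size check from the same picture:

Run:
```python
from fp import *
m=camera_model("wrist");a=cv2.imread("pics/t2f.png");s=read_state()
g=cv2.GaussianBlur(a,(3,3),0).max(2);c=np.int32(proj(m,F(0,0,14)))
mk=((g>100)*255).astype(np.uint8);roi=np.zeros_like(mk);cv2.circle(roi,tuple(int(v) for v in c),45,255,-1);mk&=roi
mk=cv2.morphologyEx(mk,cv2.MORPH_OPEN,np.ones((5,5),np.uint8))
cs,_=cv2.findContours(mk,0,1);k=max(cs,key=cv2.contourArea);print(cv2.fitEllipse(cv2.convexHull(k)))
for z in(14,18,22):
    p=np.float32([proj(m,F(32*np.cos(t),32*np.sin(t),z)) for t in np.linspace(0,6.2,60)]);print(z,cv2.fitEllipse(p))
print("to above collar",goto(s,(.493,-.103,.2)).round(4))
```

```text
((320.7657470703125, 256.826416015625), (45.92812728881836, 58.21846008300781), 50.64888381958008)
14 ((317.3416442871094, 249.25531005859375), (70.07035064697266, 70.13445281982422), 172.10769653320312)
18 ((317.3586730957031, 248.6913604736328), (70.92391204833984, 70.96104431152344), 164.3753662109375)
22 ((317.3761291503906, 248.11375427246094), (71.7923583984375, 71.81350708007812), 135.3973846435547)
to above collar [-0.4031 -0.0718  0.0602]
```

Request:
{"op": "carry_out", "data": {"moves": [{"jaw": 0.09, "dx": -0.05, "dy": 0, "dz": -0.01, "yaw": 0}, {"jaw": 0.09, "dx": -0.06, "dy": 0, "dz": 0, "yaw": 0}, {"jaw": 0.09, "dx": -0.06, "dy": 0, "dz": 0, "yaw": 0}, {"jaw": 0.09, "dx": 0, "dy": 0, "dz": 0, "yaw": 0}, {"jaw": 0.09, "dx": 0, "dy": 0, "dz": 0, "yaw": 0}]}}

```text
t: 14.15
tool_pos: [0.5478, 0.1334, 0.2673]
orientation: [-2.149, -2.289, 0.001]
force: [-0.7, 0.2, 0.6]
opening: 0.0897
gripper_force: 0.0
```

Run:
```python
from fp import *
s=read_state();m=camera_model("wrist");a=read_camera("wrist")[:,:,::-1];cv2.imwrite("pics/t3f.png",a)
print(s["tool_pos"].round(4))
c=np.int32(proj(m,F(0,0,14)));print(c)
x0,y0=max(c[0]-90,0),max(c[1]-60,0);k=5
b=cv2.resize(a[y0:y0+110,x0:x0+160],None,fx=k,fy=k,interpolation=cv2.INTER_CUBIC)
for z,r,col in((14,32,(0,255,0)),(23,32,(0,0,255)),(63,5,(0,255,0))):
    p=np.array([proj(m,F(r*np.cos(t),r*np.sin(t),z)) for t in np.linspace(0,6.28,60)])
    cv2.polylines(b,[np.int32((p-[x0,y0]+.5)*k)],True,col,1)
cv2.imwrite("pics/t3.png",b)
```

```text
[0.5478 0.1334 0.2673]
[320  47]
```

View pics/t3.png

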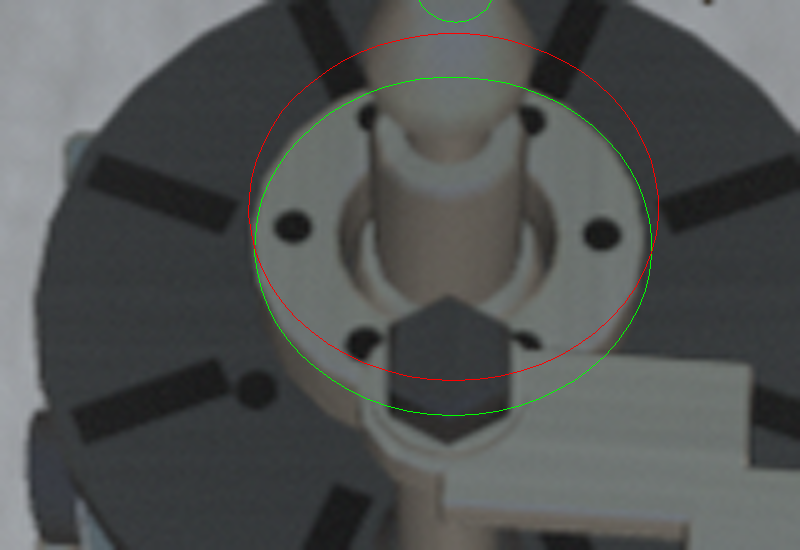

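The level bolt-hole pair sits close to the home outline (green), well away from the "stuck on register" outline (red), and the register top shows nearly flush in the bore. The flange is home. Now to the collar.

Request:
{"op": "carry_out", "data": {"moves": [{"jaw": 0.09, "dx": 0, "dy": -0.05, "dz": 0, "yaw": 0}, {"jaw": 0.09, "dx": -0.03, "dy": -0.019, "dz": 0, "yaw": 0}, {"jaw": 0.09, "dx": -0.05, "dy": 0, "dz": 0.02, "yaw": 0}, {"jaw": 0.09, "dx": -0.05, "dy": 0, "dz": 0.02, "yaw": 0}, {"jaw": 0.09, "dx": -0.05, "dy": 0, "dz": 0.02, "yaw": 0}, {"jaw": 0.09, "dx": -0.04, "dy": 0, "dz": 0.007, "yaw": 0}, {"jaw": 0.09, "dx": 0, "dy": 0, "dz": 0, "yaw": 0}, {"jaw": 0.09, "dx": 0, "dy": 0, "dz": 0, "yaw": 0}]}}

```text
t: 15.2
tool_pos: [0.4937, -0.0893, 0.2012]
orientation: [-2.147, -2.292, -0.001]
force: [-0.4, -0.0, 0.1]
opening: 0.0901
gripper_force: 0.0
```

Run:
```python
from fp import *
s=read_state();m=camera_model("wrist");a=read_camera("wrist")[:,:,::-1];cv2.imwrite("pics/w4.png",a)
print(s["tool_pos"].round(4))
c=np.int32(proj(m,(.493,-.103,.024)));print(c)
g=cv2.GaussianBlur(a,(5,5),0).max(2)[c[1]-45:c[1]+45,c[0]-45:c[0]+45]
t,mk=cv2.threshold(g,0,255,cv2.THRESH_BINARY_INV+cv2.THRESH_OTSU);cs,_=cv2.findContours(mk,0,1);k=max(cs,key=cv2.contourArea)
x,y,w,h=cv2.boundingRect(k);print(t,x,y,w,h,cv2.contourArea(k))
u=np.array([x+w/2-.5,y+h/2-.5])+c-45;p=onplane(m,u,.014);print(u,p.round(4),goto(s,[*p[:2],.004]).round(4))
```

```text
[ 0.4937 -0.0893  0.2012]
[316 193]
123.0 20 17 55 52 1982.5
[318.  190.5] [ 0.4947 -0.1021  0.014 ] [-0.013   0.0002  0.1971]
```

Request:
{"op": "carry_out", "data": {"moves": [{"jaw": 0.075, "dx": -0.0125, "dy": 0, "dz": 0.05, "yaw": 0}, {"jaw": 0.075, "dx": 0, "dy": 0, "dz": 0.05, "yaw": 0}, {"jaw": 0.075, "dx": 0, "dy": 0, "dz": 0.045, "yaw": 0}, {"jaw": 0.075, "dx": 0, "dy": 0, "dz": 0.03, "yaw": 0}, {"jaw": 0.075, "dx": 0, "dy": 0, "dz": 0.017, "yaw": 0}, {"jaw": 0.075, "dx": 0, "dy": 0, "dz": 0.005, "yaw": 0}, {"jaw": 0.075, "dx": 0, "dy": 0, "dz": 0, "yaw": 0}, {"jaw": 0.04, "dx": 0, "dy": 0, "dz": 0, "yaw": 0}], "grip_force": 10}}

```text
t: 16.25
tool_pos: [0.4954, -0.1035, 0.0057]
orientation: [2.148, 2.29, 0.002]
force: [0.5, -0.7, -0.3]
opening: 0.0692
gripper_force: 0.0
```

Request:
{"op": "carry_out", "data": {"moves": [{"jaw": 0.04, "dx": 0, "dy": 0, "dz": 0, "yaw": 0}, {"jaw": 0.04, "dx": 0, "dy": 0, "dz": 0, "yaw": 0}, {"jaw": 0.04, "dx": 0, "dy": 0, "dz": 0, "yaw": 0}, {"jaw": 0.04, "dx": 0, "dy": 0, "dz": -0.02, "yaw": 0}, {"jaw": 0.04, "dx": 0, "dy": 0, "dz": -0.04, "yaw": 0}]}}

```text
t: 16.88
tool_pos: [0.4919, -0.1025, 0.0624]
orientation: [-2.146, -2.288, 0.004]
force: [1.1, 0.4, -1.7]
opening: 0.0488
gripper_force: 10.0
```

Request:
{"op": "carry_out", "data": {"moves": [{"jaw": 0.04, "dx": 0.02, "dy": 0, "dz": -0.05, "yaw": 0}, {"jaw": 0.04, "dx": 0.03, "dy": 0, "dz": -0.05, "yaw": 0}, {"jaw": 0.04, "dx": 0.04, "dy": 0, "dz": -0.05, "yaw": 0}, {"jaw": 0.04, "dx": 0.05, "dy": 0, "dz": -0.023, "yaw": 0}, {"jaw": 0.04, "dx": 0.05, "dy": 0.01, "dz": 0, "yaw": 0}, {"jaw": 0.04, "dx": 0.05, "dy": 0.02, "dz": 0, "yaw": 0}, {"jaw": 0.04, "dx": 0.05, "dy": 0.02, "dz": 0, "yaw": 0}, {"jaw": 0.04, "dx": 0.05, "dy": 0.02, "dz": 0, "yaw": 0}]}}

```text
t: 17.88
tool_pos: [0.5424, 0.2413, 0.2355]
orientation: [-2.149, -2.291, 0.001]
force: [0.1, 0.2, -1.7]
opening: 0.0489
gripper_force: 10.0
```

Request:
{"op": "carry_out", "data": {"moves": [{"jaw": 0.04, "dx": 0.05, "dy": 0, "dz": 0, "yaw": 0}, {"jaw": 0.04, "dx": 0, "dy": 0, "dz": 0, "yaw": 0}, {"jaw": 0.04, "dx": 0, "dy": 0, "dz": 0, "yaw": 0}]}}

```text
t: 18.25
tool_pos: [0.5389, 0.2892, 0.2352]
orientation: [-2.148, -2.292, 0.002]
force: [0.2, 0.0, -1.2]
opening: 0.0488
gripper_force: 10.0
```

Run:
```python
from fp import *
s=read_state();print(s["t"],s["tool_pos"],s["opening"],s["force"],s["orientation"])
p=TIP+.018*L;p[2]=.1777;print(goto(s,p).round(4))
```

```text
18.25 [0.53885506 0.28920757 0.23523813] 0.048849402826816934 [ 0.16430306  0.0115249  -1.18818515] [-2.14845234e+00 -2.29198118e+00  2.22288496e-03]
[0.0029 0.0009 0.0575]
```

Request:
{"op": "carry_out", "data": {"moves": [{"jaw": 0.04, "dx": 0.004, "dy": 0.001, "dz": 0.03, "yaw": 0}, {"jaw": 0.04, "dx": 0, "dy": 0, "dz": 0.022, "yaw": 0}, {"jaw": 0.04, "dx": 0, "dy": 0, "dz": 0.003, "yaw": 0}, {"jaw": 0.04, "dx": 0, "dy": 0, "dz": 0.002, "yaw": 0}, {"jaw": 0.04, "dx": 0, "dy": 0, "dz": 0.002, "yaw": 0}, {"jaw": 0.04, "dx": 0, "dy": 0, "dz": 0.002, "yaw": 0}, {"jaw": 0.04, "dx": 0, "dy": 0, "dz": 0.002, "yaw": 0}]}}

```text
t: 19.12
tool_pos: [0.5406, 0.2943, 0.1742]
orientation: [2.149, 2.291, 0.004]
force: [1.1, 2.0, 2.7]
opening: 0.0488
gripper_force: 10.0
```

Request:
{"op": "carry_out", "data": {"moves": [{"jaw": 0.04, "dx": 0, "dy": 0, "dz": 0.002, "yaw": 0}, {"jaw": 0.04, "dx": 0, "dy": 0, "dz": 0.002, "yaw": 0}, {"jaw": 0.04, "dx": 0, "dy": 0, "dz": 0.001, "yaw": 0}, {"jaw": 0.04, "dx": 0, "dy": 0, "dz": 0, "yaw": 0}]}}

```text
t: 19.62
tool_pos: [0.5398, 0.2936, 0.1678]
orientation: [-2.149, -2.291, 0.0]
force: [1.0, 2.1, 0.8]
opening: 0.0488
gripper_force: 10.0
```

Run:
```python
from fp import *
s=read_state();print(s["tool_pos"],s["force"],s["opening"])
m=camera_model("wrist");a=read_camera("wrist")[:,:,::-1]
c=np.int32(proj(m,s["tool_pos"]+[0,0,.02]));print(c)
x0,y0=c[0]-80,c[1]-75;k=5
b=cv2.resize(a[y0:y0+110,x0:x0+160],None,fx=k,fy=k,interpolation=cv2.INTER_CUBIC)
C=s["tool_pos"]+[0,0,.0075]
for r in(25,13.5):
    p=np.array([proj(m,C+.012*A+(FX*np.cos(t)+FY*np.sin(t))*r/1000) for t in np.linspace(0,6.28,60)])
    cv2.polylines(b,[np.int32((p-[x0,y0]+.5)*k)],True,(0,255,0),1)
cv2.imwrite("pics/t4.png",b)
```

```text
[0.53979473 0.29355849 0.16775591] [1.00377325 2.09873379 0.78690513] 0.048788420153056865
[317 266]
```

View pics/t4.png

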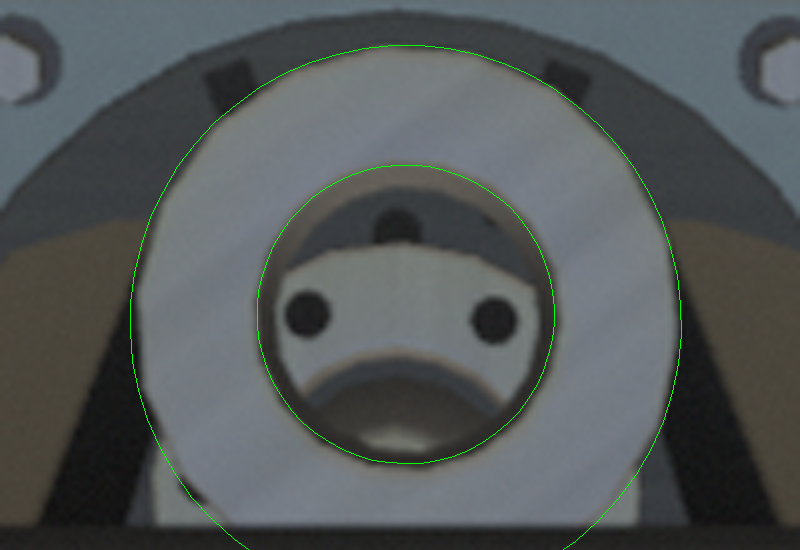

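The collar is tilted square to the mandrel's lean and centred between the pads; the predicted outlines coincide with it. Lift, align and thread.

Request:
{"op": "carry_out", "data": {"moves": [{"jaw": 0.04, "dx": 0, "dy": 0, "dz": -0.01, "yaw": 0}, {"jaw": 0.04, "dx": 0, "dy": 0, "dz": -0.015, "yaw": 0}, {"jaw": 0.04, "dx": 0, "dy": 0, "dz": 0, "yaw": 0}, {"jaw": 0.04, "dx": 0, "dy": 0, "dz": 0, "yaw": 0}]}}

```text
t: 20.18
tool_pos: [0.54, 0.2935, 0.1931]
orientation: [2.149, 2.291, 0.0]
force: [0.4, -0.2, -2.3]
opening: 0.0484
gripper_force: 10.0
```

Run:
```python
from fp import *
s=read_state();print(s["tool_pos"],s["opening"],s["force"])
for z in(88,70,40): print(z,goto(s,F(0,0,z)-[0,0,.0075]+.0007*L).round(4))
```

```text
[0.53997447 0.29350329 0.19313575] 0.04838114836996775 [ 0.36885065 -0.21654181 -2.34973151]
88 [-0.0062 -0.0006  0.0083]
70 [-0.0152 -0.0006  0.0239]
40 [-0.0302 -0.0006  0.0499]
```

Request:
{"op": "carry_out", "data": {"moves": [{"jaw": 0.04, "dx": -0.006, "dy": -0.0006, "dz": 0.008, "yaw": 0}, {"jaw": 0.04, "dx": 0, "dy": 0, "dz": 0, "yaw": 0}, {"jaw": 0.04, "dx": -0.003, "dy": 0, "dz": 0.0052, "yaw": 0}, {"jaw": 0.04, "dx": -0.003, "dy": 0, "dz": 0.0052, "yaw": 0}, {"jaw": 0.04, "dx": -0.003, "dy": 0, "dz": 0.0052, "yaw": 0}, {"jaw": 0.04, "dx": -0.0015, "dy": 0, "dz": 0.0026, "yaw": 0}], "grip_force": 8}}

```text
t: 20.92
tool_pos: [0.5404, 0.2767, 0.1667]
orientation: [2.149, 2.291, -0.0]
force: [-1.6, 0.0, 2.8]
opening: 0.0491
gripper_force: 8.0
```

Request:
{"op": "carry_out", "data": {"moves": [{"jaw": 0.04, "dx": -0.0015, "dy": 0, "dz": 0.0026, "yaw": 0}, {"jaw": 0.04, "dx": -0.0015, "dy": 0, "dz": 0.0026, "yaw": 0}, {"jaw": 0.04, "dx": -0.0015, "dy": 0, "dz": 0.0026, "yaw": 0}, {"jaw": 0.04, "dx": 0, "dy": 0, "dz": 0, "yaw": 0}]}}

```text
t: 21.42
tool_pos: [0.5406, 0.2719, 0.1585]
orientation: [2.149, 2.291, -0.002]
force: [-1.6, -4.7, -0.2]
opening: 0.0486
gripper_force: 8.0
```

Request:
{"op": "carry_out", "data": {"moves": [{"jaw": 0.04, "dx": -0.0025, "dy": 0, "dz": 0.002, "yaw": 0}, {"jaw": 0.04, "dx": -0.002, "dy": 0, "dz": 0.003, "yaw": 0}, {"jaw": 0.04, "dx": -0.0015, "dy": 0, "dz": 0.0026, "yaw": 0}, {"jaw": 0.04, "dx": -0.0015, "dy": 0, "dz": 0.0026, "yaw": 0}, {"jaw": 0.04, "dx": 0, "dy": 0, "dz": 0, "yaw": 0}]}}

```text
t: 22.05
tool_pos: [0.5409, 0.265, 0.1484]
orientation: [-2.149, -2.291, 0.001]
force: [0.3, 0.0, -1.5]
opening: 0.0487
gripper_force: 8.0
```

Forces are near weight only, so it's threading freely. A bit further, then release.

Request:
{"op": "carry_out", "data": {"moves": [{"jaw": 0.04, "dx": -0.0015, "dy": 0, "dz": 0.0026, "yaw": 0}, {"jaw": 0.04, "dx": -0.0015, "dy": 0, "dz": 0.0026, "yaw": 0}, {"jaw": 0.04, "dx": 0, "dy": 0, "dz": 0, "yaw": 0}]}}

```text
t: 22.42
tool_pos: [0.5411, 0.2619, 0.1432]
orientation: [-2.149, -2.291, 0.001]
force: [-0.3, -1.0, -1.3]
opening: 0.0486
gripper_force: 8.0
```

Request:
{"op": "carry_out", "data": {"moves": [{"jaw": 0.065, "dx": 0, "dy": 0, "dz": 0, "yaw": 0}, {"jaw": 0.065, "dx": 0, "dy": 0, "dz": 0, "yaw": 0}, {"jaw": 0.065, "dx": 0, "dy": 0, "dz": 0, "yaw": 0}, {"jaw": 0.065, "dx": 0.004, "dy": 0, "dz": -0.01, "yaw": 0}, {"jaw": 0.065, "dx": 0.015, "dy": 0, "dz": -0.03, "yaw": 0}, {"jaw": 0.065, "dx": 0.015, "dy": 0, "dz": -0.04, "yaw": 0}, {"jaw": 0.065, "dx": 0, "dy": 0, "dz": -0.04, "yaw": 0}, {"jaw": 0.065, "dx": 0, "dy": 0, "dz": 0, "yaw": 0}]}}

```text
t: 23.42
tool_pos: [0.5411, 0.2975, 0.2694]
orientation: [2.146, 2.29, 0.013]
force: [-0.9, -0.3, 0.5]
opening: 0.0645
gripper_force: 0.0
```

Request:
{"op": "carry_out", "data": {"moves": [{"jaw": 0.05, "dx": -0.05, "dy": 0, "dz": 0, "yaw": 0}, {"jaw": 0.05, "dx": -0.06, "dy": 0, "dz": 0, "yaw": 0}, {"jaw": 0.05, "dx": -0.05, "dy": 0, "dz": 0, "yaw": 0}, {"jaw": 0.05, "dx": 0, "dy": 0, "dz": 0, "yaw": 0}, {"jaw": 0.05, "dx": 0, "dy": 0, "dz": 0, "yaw": 0}]}}

```text
t: 24.05
tool_pos: [0.5492, 0.1366, 0.2633]
orientation: [-2.15, -2.29, 0.0]
force: [-0.8, -0.5, -0.1]
opening: 0.0501
gripper_force: 0.0
```

Run:
```python
from fp import *
s=read_state();m=camera_model("wrist");a=read_camera("wrist")[:,:,::-1];cv2.imwrite("pics/t5f.png",a)
print(s["t"],s["tool_pos"].round(4),s["force"].round(1))
# collar top rim (z=38 home) versus picture: brightness profile along lean direction at FY = +-18, and along FY
g=cv2.GaussianBlur(a,(3,3),0).max(2).astype(int)
cz=proj(m,F(0,0,38));print("home top centre",cz.round(1),"z50",proj(m,F(0,0,50)).round(1))
for y in(-20,-12,12,20):
    h=np.sqrt(625-y*y)
    print(y,"pred far edge row",proj(m,F(-h,y,38)).round(1),"z41",proj(m,F(-h,y,41)).round(1))
    u=proj(m,F(-h,y,38));c=int(round(u[0]));r=int(u[1]);print(list(range(max(r-12,0),r+10))[0],g[max(r-12,0):r+10,c].tolist())
r=int(round(cz[1]));print("row",r,"pred L/R",proj(m,F(0,-25,38)).round(1),proj(m,F(0,25,38)).round(1));x=int(cz[0]);print(x-50,g[r,x-50:x+50].tolist())
```

```text
24.05 [0.5492 0.1366 0.2633] [-0.8 -0.5 -0.1]
home top centre [318.  29.] z50 [318.   16.4]
-20 pred far edge row [291.1  12. ] z41 [290.8   8.8]
0 [62, 53, 41, 36, 35, 34, 34, 35, 39, 53, 74, 96, 113, 122, 126, 126, 125, 125, 125, 125, 126, 125]
-12 pred far edge row [302.    4.4] z41 [301.8   1.1]
0 [64, 64, 67, 76, 83, 82, 80, 81, 82, 85, 87, 90, 92, 94]
12 pred far edge row [334.1   4.4] z41 [334.3   1.2]
0 [63, 63, 63, 68, 85, 106, 116, 116, 113, 109, 106, 104, 102, 103]
20 pred far edge row [345.   12.1] z41 [345.3   8.9]
0 [74, 62, 44, 35, 34, 34, 35, 34, 35, 35, 38, 44, 55, 71, 88, 102, 114, 122, 125, 126, 127, 127]
row 29 pred L/R [283.8  28.9] [352.2  29.1]
268 [65, 65, 64, 64, 64, 65, 65, 65, 64, 64, 64, 64, 64, 63, 66, 83, 106, 119, 122, 122, 123, 123, 124, 125, 125, 126, 126, 126, 123, 111, 87, 69, 67, 74, 90, 111, 123, 124, 119, 112, 103, 99, 99, 102, 104, 105, 107, 108, 109, 110, 110, 109, 108, 107, 105, 103, 100, 100, 105, 113, 119, 121, 118, 103, 83, 68, 67, 84, 110, 123, 125, 124, 124, 124, 125, 126, 126, 127, 127, 127, 126, 118, 96, 71, 63, 64, 64, 64, 64, 65, 65, 65, 65, 65, 65, 65, 65, 65, 65, 65]
```

The collar's top edges match the home prediction to about 1 px (z ≈ 38 mm), so it's home. Now the knob: approach from above and grip the ball.

Request:
{"op": "carry_out", "data": {"moves": [{"jaw": 0.05, "dx": 0.046, "dy": 0.04, "dz": 0, "yaw": 0}, {"jaw": 0.05, "dx": 0.046, "dy": 0.041, "dz": 0, "yaw": 0}, {"jaw": 0.05, "dx": 0, "dy": 0, "dz": 0, "yaw": 0}, {"jaw": 0.05, "dx": 0, "dy": 0, "dz": 0, "yaw": 0}]}}

```text
t: 24.6
tool_pos: [0.6237, 0.2345, 0.2627]
orientation: [-2.146, -2.293, 0.002]
force: [-0.3, -0.8, 0.2]
opening: 0.0502
gripper_force: 0.0
```

Run:
```python
from fp import *
s=read_state();m=camera_model("wrist");a=read_camera("wrist")[:,:,::-1];cv2.imwrite("pics/t6f.png",a)
K=np.array([.6246,.2325,.2036]);print(s["tool_pos"].round(4),goto(s,K-[0,0,.008]).round(4))
u=proj(m,K);x,y=np.int32(u);print("pred knob",u.round(1))
g=cv2.GaussianBlur(a,(3,3),0).max(2)[y-35:y+35,x-35:x+35]
mk=((g<55)*255).astype(np.uint8);mk=cv2.morphologyEx(mk,cv2.MORPH_OPEN,np.ones((9,9),np.uint8));cs,_=cv2.findContours(mk,0,1)
for k in cs: (cx,cy),r=cv2.minEnclosingCircle(k);print("blob",cx+x-35,cy+y-35,r,cv2.contourArea(k))
for q in np.arange(1.6,-.01,-.2): 
    P=F(50-82*np.cos(q),82*np.sin(q),67)-F(50-82*np.cos(1.656),82*np.sin(1.656),67);P[2]*=1
    R=Ro.from_rotvec(s["orientation"]).as_matrix();print(round(q,2),(R.T@P).round(4))
```

```text
[0.6237 0.2345 0.2627] [-0.002   0.0009  0.0671]
pred knob [319.  218.1]
blob 318.4210510253906 218.42105102539062 13.62039852142334 528.0
1.6 [0.004  0.0003 0.0023]
1.4 [ 0.0181 -0.0008  0.0104]
1.2 [ 0.0318 -0.0051  0.0183]
1.0 [ 0.0445 -0.0125  0.0256]
0.8 [ 0.0556 -0.0226  0.0321]
0.6 [ 0.0648 -0.0351  0.0373]
0.4 [ 0.0717 -0.0494  0.0413]
0.2 [ 0.0759 -0.065   0.0437]
0.0 [ 0.0774 -0.0813  0.0446]
```

Request:
{"op": "carry_out", "data": {"moves": [{"jaw": 0.05, "dx": -0.002, "dy": 0.001, "dz": 0.03, "yaw": 0}, {"jaw": 0.05, "dx": 0, "dy": 0, "dz": 0.025, "yaw": 0}, {"jaw": 0.05, "dx": 0, "dy": 0, "dz": 0.012, "yaw": 0}, {"jaw": 0.015, "dx": 0, "dy": 0, "dz": 0, "yaw": 0}, {"jaw": 0.015, "dx": 0, "dy": 0, "dz": 0, "yaw": 0}, {"jaw": 0.015, "dx": 0, "dy": 0, "dz": 0, "yaw": 0}, {"jaw": 0.015, "dx": 0, "dy": 0, "dz": 0, "yaw": 0}], "grip_force": 6}}

```text
t: 25.52
tool_pos: [0.6244, 0.2322, 0.1975]
orientation: [-2.147, -2.29, 0.001]
force: [-7.2, 2.7, 3.1]
opening: 0.0193
gripper_force: 6.0
```

Request:
{"op": "carry_out", "data": {"moves": [{"jaw": 0.015, "dx": 0.004, "dy": 0, "dz": 0.0023, "yaw": 0}, {"jaw": 0.015, "dx": 0.007, "dy": -0.0003, "dz": 0.004, "yaw": 0}, {"jaw": 0.015, "dx": 0.007, "dy": -0.0008, "dz": 0.004, "yaw": 0}, {"jaw": 0.015, "dx": 0.007, "dy": -0.002, "dz": 0.004, "yaw": 0}, {"jaw": 0.015, "dx": 0.007, "dy": -0.0023, "dz": 0.004, "yaw": 0}, {"jaw": 0.015, "dx": 0.0064, "dy": -0.0034, "dz": 0.0037, "yaw": 0}, {"jaw": 0.015, "dx": 0.0062, "dy": -0.004, "dz": 0.0036, "yaw": 0}]}}

```text
t: 26.4
tool_pos: [0.6085, 0.2747, 0.1717]
orientation: [-2.148, -2.291, 0.004]
force: [-8.4, -4.6, 6.5]
opening: 0.0193
gripper_force: 6.0
```

Run:
```python
from fp import *
s=read_state();print(s["tool_pos"],s["force"],s["opening"])
K=s["tool_pos"]+[0,0,.007]-O;print("fp",K@FX,K@FY,K@A,"q",np.arctan2(K@FY,.05-K@FX))
```

```text
[0.60852795 0.27468813 0.17173034] [-8.38925816 -4.57914786  6.54102086] 0.01933876553052624
fp 0.007154296977019022 0.06783072503999732 0.06813907090288888 q 1.0074247903702915
```

Request:
{"op": "carry_out", "data": {"moves": [{"jaw": 0.015, "dx": 0.0055, "dy": -0.006, "dz": 0.0032, "yaw": 0}, {"jaw": 0.015, "dx": 0.0055, "dy": -0.005, "dz": 0.0032, "yaw": 0}, {"jaw": 0.015, "dx": 0.0046, "dy": -0.0063, "dz": 0.0026, "yaw": 0}, {"jaw": 0.015, "dx": 0.0046, "dy": -0.0063, "dz": 0.0026, "yaw": 0}, {"jaw": 0.015, "dx": 0.0035, "dy": -0.007, "dz": 0.002, "yaw": 0}, {"jaw": 0.015, "dx": 0.0034, "dy": -0.0073, "dz": 0.002, "yaw": 0}, {"jaw": 0.015, "dx": 0.0021, "dy": -0.0078, "dz": 0.0012, "yaw": 0}]}}

```text
t: 27.28
tool_pos: [0.5619, 0.3017, 0.154]
orientation: [-2.149, -2.291, -0.0]
force: [2.2, 1.2, -0.4]
opening: 0.0195
gripper_force: 6.0
```

Request:
{"op": "carry_out", "data": {"moves": [{"jaw": 0.015, "dx": 0.0021, "dy": -0.0078, "dz": 0.0012, "yaw": 0}, {"jaw": 0.015, "dx": 0.001, "dy": -0.0081, "dz": 0.0006, "yaw": 0}, {"jaw": 0.015, "dx": 0.0005, "dy": -0.0081, "dz": 0.0003, "yaw": 0}, {"jaw": 0.015, "dx": 0, "dy": 0, "dz": 0, "yaw": 0}]}}

```text
t: 27.78
tool_pos: [0.5377, 0.3032, 0.152]
orientation: [2.149, 2.291, 0.0]
force: [1.6, 2.0, -1.4]
opening: 0.019
gripper_force: 6.0
```

Run:
```python
from fp import *
s=read_state();print(s["t"],s["tool_pos"],s["force"],s["opening"])
K=s["tool_pos"]+[0,0,.007]-O;print("fp",K@FX,K@FY,K@A,"q",np.arctan2(K@FY,.05-K@FX))
```

```text
27.775 [0.53771638 0.30324253 0.15204491] [ 1.63003112  1.99509757 -1.39525986] 0.019035121872204967
fp -0.031171251614880303 -0.0010710464032189706 0.06753654300847786 q -0.013194132529749733
```

Request:
{"op": "carry_out", "data": {"moves": [{"jaw": 0.015, "dx": 0, "dy": -0.0015, "dz": 0, "yaw": 0}, {"jaw": 0.015, "dx": 0, "dy": 0, "dz": 0, "yaw": 0}]}}

```text
t: 28.02
tool_pos: [0.5375, 0.3032, 0.1521]
orientation: [2.149, 2.29, 0.002]
force: [7.0, 2.7, -4.5]
opening: 0.0192
gripper_force: 6.0
```

Request:
{"op": "carry_out", "data": {"moves": [{"jaw": 0.045, "dx": 0, "dy": 0, "dz": 0, "yaw": 0}, {"jaw": 0.045, "dx": 0, "dy": 0, "dz": 0, "yaw": 0}, {"jaw": 0.045, "dx": 0, "dy": 0, "dz": 0, "yaw": 0}, {"jaw": 0.045, "dx": 0.002, "dy": 0, "dz": -0.03, "yaw": 0}, {"jaw": 0.045, "dx": 0, "dy": 0, "dz": -0.04, "yaw": 0}, {"jaw": 0.045, "dx": 0, "dy": 0, "dz": -0.04, "yaw": 0}, {"jaw": 0.045, "dx": 0, "dy": 0, "dz": 0, "yaw": 0}, {"jaw": 0.045, "dx": 0, "dy": 0, "dz": 0, "yaw": 0}]}}

```text
t: 29.02
tool_pos: [0.5363, 0.3052, 0.2615]
orientation: [-2.149, -2.291, 0.001]
force: [-0.2, -0.1, -0.5]
opening: 0.0448
gripper_force: 0.0
```

Run:
```python
from fp import *
s=read_state();m=camera_model("wrist");a=read_camera("wrist")[:,:,::-1];cv2.imwrite("pics/t7f.png",a)
print(s["t"],s["tool_pos"],s["force"].round(1))
for q in(0,.1):print(q,proj(m,F(50-82*np.cos(q),82*np.sin(q),67)).round(1))
x,y=np.int32(proj(m,F(-32,0,67)))
g=cv2.GaussianBlur(a,(3,3),0).max(2)[y-45:y+45,x-45:x+45]
mk=((g<50)*255).astype(np.uint8);mk=cv2.morphologyEx(mk,cv2.MORPH_OPEN,np.ones((9,9),np.uint8));cs,_=cv2.findContours(mk,0,1)
for k in cs: (cx,cy),r=cv2.minEnclosingCircle(k);print("blob",cx+x-45,cy+y-45,r,cv2.contourArea(k))
```

```text
29.025 [0.53631757 0.30519854 0.26150568] [-0.2 -0.1 -0.5]
0 [320.8 200.6]
0.1 [331.1 201.1]
blob 319.5 201.125 12.03195858001709 388.0
```

The knob hit its stop (7 N) and now sits at (319.5,201.1), predicted (320.8,200.6) for shut. The gripper is clear, so I'm handing in.

```bash
python3 -c "
from plant import *
print(close_job())"
```

```text
the job is handed in; nothing more can be done
None
```

The job is handed in at about 29 s of the 72 s allowed: by camera measurement the flange and collar are home and the washer is shut, with the gripper clear; the hand-in returned no verdict.

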